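Load the die and uncover its hold-down lid

TASK

Set the blank that fits the die gently down into the die's round cavity. Then pick up the nested pair of lids by the inner lid's stem, so that both lids come together, lower them (do not drop them) onto the die until the inner lid sits fully home, and let go; finally lift the outer lid alone by its square collar, leaving the inner lid down in its place, and finish while still holding the outer lid up, about level, well above the top of the stem and clear of the inner lid and the die. Leave the blank that does not fit where it lies.

Things in the scene. Friction and masses are not known exactly. Their poses are not given: they have to be found in the camera images.
- die_cavity (a point): Centre of the die cavity's floor, 14 mm above the bench; z up. The die: dark steel round pot, 110 mm across, 32 mm high, fixed to the bench by two bolted ears (160 mm over them). Cavity 54 mm across, 10 mm deep; round its mouth a flat shoulder on which the inner lid sits, inside a rim 88 mm across inside and 8 mm high. It may stand to either side of the lids
- blank_small_mid (a point): Blank that fits: plain brass, round flange 50 mm across and 8 mm thick (lower edge chamfered 2 mm), on it a round boss 22 mm across and 24 mm high; 32 mm in all, 0.09 kg. The point is its centre, 16 mm above its underside; z up. In the cavity its boss stands out of the die
- blank_large_mid (a point): Blank that does not fit: same shape and boss, but its flange is 68 mm across; the two may lie either way round. The point is its centre, 16 mm above its underside
- inner_stem (a point): Inner lid, steel, 0.3 kg, under the outer lid: flange 84 mm across and 16 mm thick, hub 60 mm across up to 32 mm, round stem 16 mm across up to 80 mm, of which 25 mm stand out of the outer lid's collar. The point: on the stem's axis, 68 mm above the underside; z up. Lifting the stem brings both lids, as the outer one rests on the hub. Home in the die its underside is 10 mm above the cavity floor
- outer_collar (a point): Outer lid, grey painted metal, 0.2 kg, loose on the inner lid (2.5 mm side play): cap 97 mm across, its skirt's edge 10 mm above the inner lid's underside. On top, round the stem, a square collar 40 x 40 mm, 18 mm high; x and y square to its faces. The point: the collar's centre half-way up, 36 mm above the skirt's edge; z up. Clear of the stem after rising 70 mm

How it is judged:
By the outcome, as a careful person would: the job done as asked, in the order asked, and still so for the second after the job is handed in, while the arm keeps its last pose, push and grip.
It also fails if it takes over 72 s, if anything falls off the work surface, if the arm or the gripper's body presses on something with over 40 N, if the wrist force passes 120 N, or if a joint passes its speed limit or range.

ROBOT

A 6-joint arm with a two-finger parallel gripper is mounted at the origin on a cart in front of the work surface, level with it; the furniture and walls round the work are solid. World frame = base frame: x ahead of the robot, y to its left, z up, the work surface at z = 0. Lengths are in mm, angles in rad, forces in N, time in s.
With the tool pointing down it reaches from about 275 to 825 mm from the base axis. Payload 5.2 kg.
Tool frame: the origin (TCP) lies midway between the tips of the shut fingers; the grasp point (between the pads) lies 19 mm behind it (grip_point_offset is the distance from the TCP to the grasp point, in mm); z points along the fingers, y is the line along which they close (so a half turn about z gives the same grasp; the last joint's range is limited). The gripper opens to 93 mm and grips with 3 to 60 N. Pads are 15 mm wide; open, the fingers measure 128 mm over their backs; the gripper's body (75 mm by 188 mm) begins 65 mm behind the grasp point.
Start: joints at [-1.424, 0.259, 1.535, -0, 1.348, -0.203], TCP at [188.511, -516.69, 218.653] pointing down, gripper open.
Joint ranges: [-3.14, 3.14], [-0.91, 2.08], [0.19, 2.58], [-1.22, 4.36], [0.22, 2.71], [-3.12, 3.12]. Speed limits (rad/s): [2.57, 2.57, 3.14, 3.14, 3.14, 3.14].

INTERFACE

Orientations are given as a 3x3 rotation matrix whose columns are the frame's x, y, z axes.
In Python, from plant import * gives the robot as it stands.
- The arm moves only by the shell command python3 -m crank 'ROWS' [OPENING] [FORCE]. ROWS is JSON, a list of rows, each a list of 4 numbers: the shift along the tool's x, y, z in cm, then the turn about the tool's z in degrees. A call has 1 to 5 rows; each row is the pose to reach, as a shift and turn from the pose commanded when the call began, along the tool's axes at that moment; what a row does not reach only later rows make up. A row lasts 1/10 s, in which the tool goes at most 50 mm and 8.59 degrees, less where a joint would pass 70% of its speed; a pose out of reach is approached as far as the arm can. A call with a gripper value outside its range is refused whole. OPENING is the gripper command: -1 is shut, 1 is fully open, values between are in proportion, set as the call begins (- or left out, the last holds). The fingers move at their own pace and stop on an object; FORCE is the grip in N (left out, the last holds). Time passes only in rows, so rows that repeat a pose let the fingers close. It gives the time, the measured TCP pose, the force, the opening and the grip force at its end, in the units of the state.
- get_state(): the state, without advancing time (a new reading comes with each control period).
- capture(name): name is "scene" or "top"; returns the picture (400x640x3 uint8, blue, green, red); there is no depth.
- camera_info(name): a dict with "mtx" (3x3 intrinsics, pixels), "D" ([k1, k2, p1, p2, k3] as OpenCV has them; the pictures are not rectified), "view" (4x4, takes a point from world to camera coordinates). Camera axes: x right, y down, z forward; pixel columns grow to the right and rows downward; lengths in mm; the calibration is good to about 2 mm. A picture is of the moment at which its call begins. camera_info takes no time and is no camera call.
- job_done(): hands the job in; it is judged then, once.
The state is a dict: "time": time; "joint_positions": joint angles; "dq": joint speeds; "tau": joint torques, N m; "tcp_pos": TCP position; "eef_rot": TCP orientation; "force": force on the tool from outside, world axes, zero at the start; "ft_torque": the same for the moment, N m; "width": finger opening in mm; "finger_force": force on a finger pad.
Only numpy, scipy, OpenCV 4.12 (cv2) and the standard library are available. Lean on these libraries where they do the work, as an engineer would, in place of code of your own. Each camera call takes 0.05 s, during which the arm holds its last target. There are 200 camera calls.

## Working session

There is one attempt and no reset: what is moved stays moved. The work goes in short steps, Python scripts to look and compute and a shell command to move; the robot and the scene stay as the last step left them, time stands still between calls to the robot, and variables do not carry over. Pictures are saved under pics/ and viewed, at most 10 in all, crops included, and the job is handed in when it is done.

```bash
mkdir -p pics; ls; python3 - <<'E'
from plant import *
import cv2,numpy as np
for n in("scene","top"):
    cv2.imwrite(f"pics/{n}0.png",capture(n)); c=camera_info(n)
    print(n,np.round(c["mtx"],1).tolist(),c["D"],np.round(c["view"],3).tolist())
s=get_state();print({k:np.round(v,3).tolist() for k,v in s.items()})
E
```

```text
pics
scene [[436.1, 0.0, 326.3], [0.0, 436.1, 197.7], [0.0, 0.0, 1.0]] [-0.09308734  0.          0.          0.          0.        ] [[-0.815, -0.58, -0.003, 435.439], [-0.374, 0.53, -0.761, 232.939], [0.443, -0.619, -0.649, 877.006], [0.0, 0.0, 0.0, 1.0]]
top [[392.6, 0.0, 316.2], [0.0, 392.6, 200.1], [0.0, 0.0, 1.0]] [-0.03715265  0.          0.          0.          0.        ] [[0.011, -1.0, 0.025, 7.086], [-0.996, -0.014, -0.083, 522.976], [0.083, -0.024, -0.996, 951.096], [0.0, 0.0, 0.0, 1.0]]
{'time': 0.1, 'joint_positions': [-1.424, 0.259, 1.536, 0.0, 1.348, -0.203], 'dq': [0.001, -0.002, -0.002, 0.0, 0.002, 0.0], 'tau': [0.002, -43.821, -28.464, 0.072, 0.036, -0.0], 'tcp_pos': [188.456, -516.188, 217.936], 'eef_rot': [[0.939, 0.343, -0.0], [0.343, -0.939, 0.002], [0.0, -0.002, -1.0]], 'force': [0.38, 0.096, -0.279], 'ft_torque': [0.039, -0.041, -0.013], 'finger_force': 0.0, 'width': 93.339}
```

View pics/scene0.png

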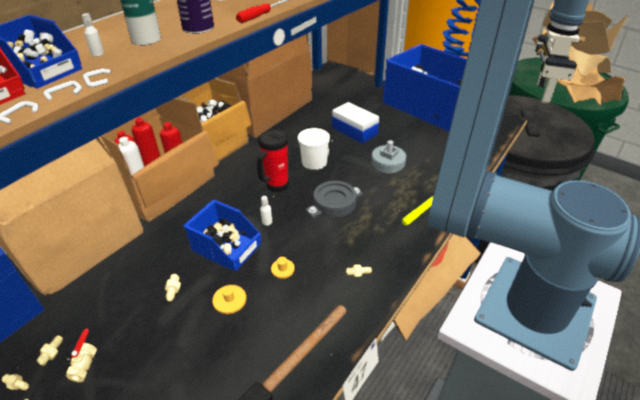

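View pics/top0.png

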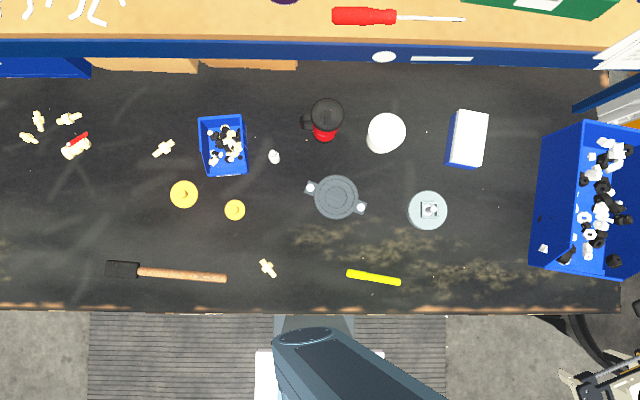

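The top view shows the small blank at (235,210), the large blank at (183,194), the die at (336,197) and the lids at (428,210).

```bash
cat > h.py <<'E'
from plant import *
import cv2,numpy as np
from scipy.optimize import least_squares
def proj(n,P):
    c=camera_info(n);V=np.array(c["view"],float)
    r,_=cv2.Rodrigues(V[:3,:3])
    return cv2.projectPoints(np.array(P,float).reshape(-1,1,3),r,V[:3,3],np.array(c["mtx"],float),np.array(c["D"],float))[0].reshape(-1,2)
def inv(n,uv,z):
    return least_squares(lambda p:proj(n,[p[0],p[1],z])[0]-uv,[450,0],x_scale=100).x
def ring(x,y,z,r,m=48):
    a=np.linspace(0,2*np.pi,m,endpoint=False)
    return np.c_[x+r*np.cos(a),y+r*np.sin(a),np.full(m,z)]
def silh(n,x,y,cyls,S=8):
    # union mask centroid of stacked cylinders (r,z0,z1)
    hs=[cv2.convexHull(proj(n,np.r_[ring(x,y,z0,r),ring(x,y,z1,r)]).astype(np.float32)) for r,z0,z1 in cyls]
    lo=np.floor(np.min([h.min((0,1)) for h in hs],0))
    M=np.zeros((800,800),np.uint8)
    for h in hs: cv2.fillPoly(M,[np.round((h-lo)*S).astype(np.int32)],1)
    m=cv2.moments(M,True);return np.array([m['m10'],m['m01']])/m['m00']/S+lo
def fit(n,uv,cyls):
    p=inv(n,uv,10)
    for _ in range(4):
        p=p+inv(n,uv,10)-inv(n,silh(n,*p,cyls),10)
    return p
SM=[(25,0,8),(11,8,32)]; LG=[(34,0,8),(11,8,32)]
def yellow(im):
    h=cv2.cvtColor(im,cv2.COLOR_BGR2HSV)
    return cv2.inRange(h,(17,150,90),(32,255,255))
def blobs(M,mn=60):
    k,_,st,c=cv2.connectedComponentsWithStats(M);return [(st[i].tolist(),c[i]) for i in range(1,k) if st[i][4]>mn]
E
python3 - <<'E'
from h import *
t=cv2.imread("pics/top0.png");s=cv2.imread("pics/scene0.png")
for n,im in(("top",t),("scene",s)):
    for st,c in blobs(yellow(im)):
        print(n,st,c.round(1),"S",fit(n,c,SM).round(1),"L",fit(n,c,LG).round(1))
print(inv("top",(336,197),32),inv("top",(428.5,210),60))
a=cv2.resize(t[160:240,300:460],None,fx=5,fy=5,interpolation=cv2.INTER_CUBIC)[:300]
a=cv2.resize(t[170:235,300:460],None,fx=5,fy=5,interpolation=cv2.INTER_CUBIC)
b=cv2.resize(s[132:222,300:420],None,fx=5,fy=5,interpolation=cv2.INTER_CUBIC)
b=cv2.resize(b,(360,270));b=cv2.copyMakeBorder(b,0,0,0,440,cv2.BORDER_CONSTANT)
cv2.imwrite("pics/c0.png",np.r_[a,b])
E
```

```text
top [623, 119, 17, 10, 94] [633.4 123.7] S [ 741.9 -837.1] L [ 742.7 -839.2]
top [346, 269, 55, 17, 405] [372.6 277.2] S [ 333.4 -129.8] L [ 333.4 -129.8]
scene [404, 0, 56, 50, 1901] [427.6  21.6] S [  941.1 -1471. ] L [  944. -1478.]
scene [452, 11, 25, 41, 355] [465.7  28.8] S [  742.1 -1491. ] L [  744.4 -1498. ]
scene [183, 81, 68, 79, 2293] [223.  119.1] S [1076.2 -164.2] L [1079.8 -167.1]
scene [402, 197, 30, 28, 259] [417.  211.6] S [ 340.3 -123.1] L [ 341.5 -126.1]
scene [271, 256, 24, 23, 404] [282.4 267.6] S [501.2 214.4] L [502.6 212.8]
scene [212, 284, 35, 30, 806] [229.  298.8] S [537.8 344.5] L [539.  343.5]
[530.40083322 -34.76104891] [ 499.60319369 -255.259405  ]
```

View pics/c0.png

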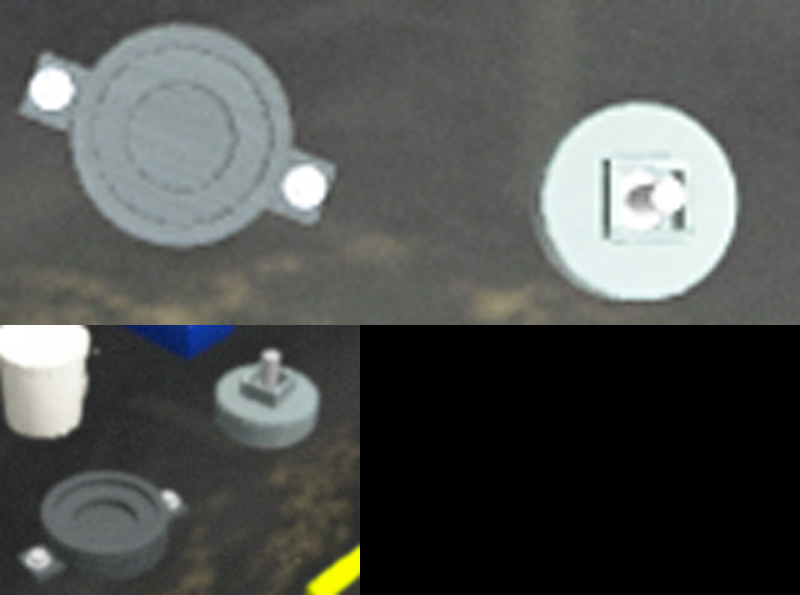

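The crop shows the die rim centre at pixel (336.1,196.8), the cap centre at (427.5,209.7), the stem tip near (433.6,208.2), and the collar at about (429.4,209.4), square to the image axes.

```bash
python3 - <<'E'
from h import *
t=cv2.imread("pics/top0.png");s=cv2.imread("pics/scene0.png")
h=cv2.cvtColor(t,cv2.COLOR_BGR2HSV);print(h[210,235],h[200,180])
M=cv2.inRange(h,(12,90,80),(35,255,255))
for st,c in blobs(M):
    if 150<c[0]<260 and c[1]>150: print(st,c,"S",fit("top",c,SM).round(1),"L",fit("top",c,LG).round(1))
print("die",inv("top",(336.1,196.8),32)," cap",inv("top",(427.5,209.7),36)," collar",inv("top",(429.4,209.4),55)," stem",inv("top",(433.6,208.2),80))
# scene: die ellipse x42-168(/3) ; stem tip (270,352) in crop at 3x
f=lambda x,y:(300+(x+.5)/3-.5,132+(y-325+.5)/3-.5)
print("scene die rim",inv("scene",f(104,512),32)," stem",inv("scene",f(271,354),80))
sil=lambda P:None
print("collar corners", [inv("top",(300+(x+.5)/5-.5,170+(y+.5)/5-.5),55).round(0).tolist() for x,y in((608,158),(690,158),(690,240),(608,240))])
E
```

```text
[ 30 100 255] [ 30  99 255]
[170, 180, 29, 29, 648] [183.66203704 193.81944444] S [535.8 346.5] L [535.8 346.5]
[224, 199, 22, 22, 369] [234.47154472 209.50135501] S [498.  217.8] L [498.  217.7]Traceback (most recent call last):
  File "<stdin>", line 6, in <module>
  File "h.py", line 21, in fit
    p=inv(n,uv,10)
  File "h.py", line 9, in inv
    return least_squares(lambda p:proj(n,[p[0],p[1],z])[0]-uv,[450,0],x_scale=100).x
           ~~~~~~~~~~~~~^^^^^^^^^^^^^^^^^^^^^^^^^^^^^^^^^^^^^^^^^^^^^^^^^^^^^^^^^^
    return func(*args, **kwargs)
    result = trf(vector_fun.fun, vector_fun.jac, x0, f0, J0, lb, ub, ftol, xtol,
                 gtol, max_nfev, x_scale, loss_function, tr_solver,
                 tr_options.copy(), verbose, callback=callback_wrapped)
    return trf_no_bounds(
        fun, jac, x0, f0, J0, ftol, xtol, gtol, max_nfev, x_scale,
        loss_function, tr_solver, tr_options, verbose, callback=callback)
    J = jac(x)
    self._update_jac()
    ~~~~~~~~~~~~~~~~^^
    self.J = self.jac_wrapped(xp_copy(self.x), f0=self.f)
             ~~~~~~~~~~~~~~~~^^^^^^^^^^^^^^^
[... 495 characters left out ...]
   ^^^
    df = [f_eval - f0 for f_eval in f_evals]
                                    ^^^^^^^
    f = np.atleast_1d(self.fun(x, *self.args, **self.kwargs))
                      ~~~~~~~~^^^^^^^^^^^^^^^^^^^^^^^^^^^^^^
    return np.atleast_1d(self.fun(x))
                         ~~~~~~~~^^^
    return self.f(x, *self.args, **self.kwargs)
           ~~~~~~^^^^^^^^^^^^^^^^^^^^^^^^^^^^^^
  File "h.py", line 9, in <lambda>
    return least_squares(lambda p:proj(n,[p[0],p[1],z])[0]-uv,[450,0],x_scale=100).x
                                  ~~~~^^^^^^^^^^^^^^^^^
  File "h.py", line 5, in proj
    c=camera_info(n);V=np.array(c["view"],float)
ValueError: time passes only in moves, steps and waits
```

```bash
python3 - <<'E'
import json
from plant import *
import numpy as np
json.dump({n:{k:np.array(v).tolist() for k,v in camera_info(n).items() if k in("mtx","D","view")} for n in("scene","top")},open("cam.json","w"))
E
sed -i 's/^def proj/import json\nCAM=json.load(open("cam.json"))\ndef proj/; s/c=camera_info(n);/c=CAM[n];/' h.py
cat >> h.py <<'E'
def go(x,y,z,yaw=None,s=None):
    "cm shift in tool axes to put TCP at x,y,z; yaw = wanted direction (deg) of closing axis, mod 180"
    s=s or get_state();R=np.array(s["eef_rot"]);d=R.T@(np.array([x,y,z])-s["tcp_pos"])/10
    a=np.degrees(np.arctan2(R[1,1],R[0,1]));t=0 if yaw is None else -((yaw-a+90)%180-90)
    print("t",round(s["time"],2),"tcp",np.round(s["tcp_pos"],1),"shift cm",d.round(2),"closing axis deg",a.round(1),"turn",round(t,1),"q6",round(s["joint_positions"][5],2),"tilt",R[:2,2].round(3))
E
python3 - <<'E'
from h import *
print("die",inv("top",(336.1,196.8),32)," cap",inv("top",(427.5,209.7),36)," collar",inv("top",(429.4,209.4),55)," stem",inv("top",(433.6,208.2),80))
f=lambda x,y:(300+(x+.5)/3-.5,132+(y-325+.5)/3-.5)
print("scene die rim",inv("scene",f(104,512),32)," stem",inv("scene",f(271,354),80))
print("collar corners", [inv("top",(300+(x+.5)/5-.5,170+(y+.5)/5-.5),55).round(0).tolist() for x,y in((608,158),(690,158),(690,240),(608,240))])
go(499,216,120,90)
E
```

```text
die [530.89739451 -35.00345139]  cap [ 501.79279949 -260.31904507]  collar [ 501.38886878 -259.0496875 ]  stem [ 502.75588599 -261.1724563 ]
scene die rim [533.7451461  -34.42646083]  stem [ 504.67003475 -265.02328332]
collar corners [[521.0, -239.0], [522.0, -279.0], [482.0, -279.0], [481.0, -239.0]]
t 0.1 tcp [ 188.5 -516.2  217.9] shift cm [ 54.26 -58.13   9.9 ] closing axis deg -70.0 turn 20.0 q6 -0.2 tilt [-0.     0.002]
```

```bash
for i in 1; do
python3 -m crank '[[2.8,-3,0,0],[5.6,-6,0,0],[8.4,-9,0,0],[11.2,-12,0,0],[13.5,-14.5,0,0]]' 0.1 20
python3 -m crank '[[2.8,-3,0,0],[5.6,-6,0,0],[8.4,-9,0,0],[11.2,-12,0,0],[13.5,-14.5,0,0]]'
python3 -m crank '[[2.8,-3,0,0],[5.6,-6,0,0],[8.4,-9,0,0],[11.2,-12,0,0],[13.5,-14.5,0,0]]'
python3 -m crank '[[2.8,-3,0,4],[5.6,-6,1,8],[8.4,-9,2,12],[11.2,-12,3,16],[13.5,-14.5,4,20]]'
python3 -m crank '[[0,0,0,0],[0,0,0,0],[0,0,0,0]]'
done; python3 -c "
from h import *
go(499.6,216,100,-90)"
```

```text
time: 0.6
tcp_pos: [265.9, -331.9, 218.2]
eef_rot: [[0.939, 0.343, -0.0], [0.343, -0.939, 0.001], [0.0, -0.001, -1.0]]
force: [-0.1, -0.4, 0.5]
width: 57.8
finger_force: 0.0
time: 1.1
tcp_pos: [342.9, -149.6, 218.5]
eef_rot: [[0.939, 0.343, -0.0], [0.343, -0.939, 0.001], [0.0, -0.001, -1.0]]
force: [1.9, -0.8, -0.0]
width: 51.3
finger_force: 0.0
time: 1.6
tcp_pos: [420.1, 32.9, 218.5]
eef_rot: [[0.939, 0.344, -0.0], [0.344, -0.939, 0.0], [-0.0, -0.0, -1.0]]
force: [-0.1, -0.4, -0.2]
width: 51.0
finger_force: 0.0
time: 2.1
tcp_pos: [497.3, 215.4, 177.8]
eef_rot: [[1.0, -0.001, -0.0], [-0.001, -1.0, 0.0], [-0.0, -0.0, -1.0]]
force: [0.2, -0.3, -0.2]
width: 51.1
finger_force: 0.0
time: 2.4
tcp_pos: [496.7, 212.4, 178.7]
eef_rot: [[1.0, 0.001, -0.0], [0.001, -1.0, -0.001], [-0.0, 0.001, -1.0]]
force: [-0.9, 0.3, 0.2]
width: 51.3
finger_force: 0.0
t 2.4 tcp [496.7 212.4 178.7] shift cm [ 0.3  -0.36  7.87] closing axis deg -89.9 turn 0.1 q6 1.77 tilt [-0.    -0.001]
```

```bash
python3 -m crank '[[0.3,-0.4,4,0],[0.3,-0.4,8,0],[0.3,-0.4,12,0],[0.3,-0.4,12.9,0],[0.3,-0.4,12.9,0]]' | tail -6
python3 - <<'E'
from h import *
go(499.6,216,12.5,-90)
a=capture("top")[170:245,190:290];b=capture("scene")[215:315,230:330]
cv2.imwrite("pics/p1.png",np.c_[cv2.resize(a,(400,300),interpolation=2),cv2.resize(b,(300,300),interpolation=2)])
E
```

```text
time: 2.9
tcp_pos: [499.2, 216.1, 49.2]
eef_rot: [[1.0, -0.0, -0.003], [-0.0, -1.0, -0.001], [-0.003, 0.001, -1.0]]
force: [-0.3, -0.3, 0.0]
width: 51.4
finger_force: 0.0
t 2.9 tcp [499.2 216.1  49.2] shift cm [0.05 0.01 3.67] closing axis deg -90.0 turn -0.0 q6 1.77 tilt [-0.003 -0.001]Traceback (most recent call last):
  File "<stdin>", line 4, in <module>
    res = self.concatenate(tuple(objs), axis=axis)
ValueError: all the input array dimensions except for the concatenation axis must match exactly, but along dimension 1, the array at index 0 has size 400 and the array at index 1 has size 300
```

```bash
cat >> h.py <<'E'
def pair(name,tb,sb,H=300):
    "crops (v0,v1,u0,u1) of both cameras side by side"
    o=[]
    for n,(a,b,c,d) in(("top",tb),("scene",sb)):
        im=capture(n);cv2.imwrite(f"pics/{name}_{n}.png",im);o.append(cv2.resize(im[a:b,c:d],(int((d-c)*H/(b-a)),H),interpolation=2))
    cv2.imwrite(f"pics/{name}.png",np.hstack(o))
E
python3 -c "
from h import *
pair('p1',(170,245,190,290),(215,315,230,330))"
```

```text
(no output)
```

View pics/p1.png

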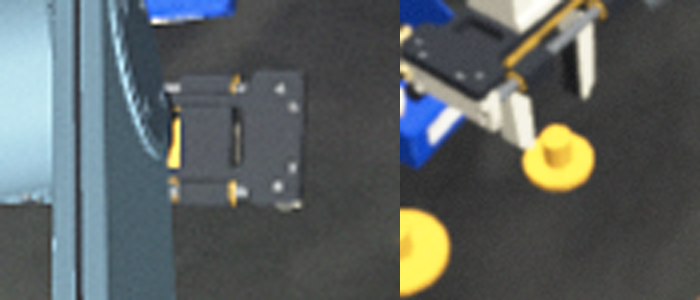

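```bash
python3 -c "
from h import *
print(inv('scene',(281.5,254.3),49),inv('scene',(282.3,258.8),32))
print(proj('scene',[499.2,216.1,49.2]))"
```

```text
[500.41491357 213.7320994 ] [501.41690872 211.70534385]
[[281.22128221 255.15260267]]
```

The scene view shows the fingertips straddling the boss within about 2 mm, so I'm descending and gripping.

```bash
python3 -m crank '[[0.1,0.1,1,0],[0.1,0.1,2,0],[0.1,0.1,3,0],[0.1,0.1,3.65,0],[0.1,0.1,3.65,0]]' | tail -6
python3 -m crank '[[0,0,0,0],[0,0,0,0],[0,0,0,0],[0,0,0,0],[0,0,0,0]]' -1 15 | tail -6
python3 -m crank '[[0,0,0,0],[0,0,0,0],[0,0,0,0],[0,0,0,0]]' | tail -6
```

```text
time: 3.6
tcp_pos: [499.8, 216.0, 11.6]
eef_rot: [[1.0, 0.001, -0.003], [0.001, -1.0, -0.001], [-0.003, 0.001, -1.0]]
force: [0.0, -0.3, 0.7]
width: 50.9
finger_force: 0.0
time: 4.1
tcp_pos: [501.3, 216.3, 13.5]
eef_rot: [[1.0, 0.001, 0.001], [0.001, -1.0, 0.0], [0.001, -0.0, -1.0]]
force: [0.2, 0.8, 1.3]
width: 21.7
finger_force: 15.0
time: 4.5
tcp_pos: [501.3, 216.3, 13.5]
eef_rot: [[1.0, 0.001, 0.001], [0.001, -1.0, 0.0], [0.001, -0.0, -1.0]]
force: [-0.6, -0.5, 3.3]
width: 21.6
finger_force: 15.0
```

```bash
python3 -m crank '[[0,0,-1,0],[0,0,-3,0],[0,0,-6,0],[0,0,-8.5,0],[0,0,-8.5,0]]' | tail -6
python3 -m crank '[[0.5,4,0,0],[1,8,0,0],[1.5,12,0,0],[2.3,16,0,0],[3.1,20,0,0]]' | tail -2
python3 -m crank '[[0,2.5,0,0],[0,4.5,0,0],[0,5.1,0,0],[0,5.1,0,0],[0,5.1,0,0]]' | tail -2
python3 - <<'E'
from h import *
go(532.3,-34.7,27.5,-90)
pair('p2',(150,240,290,390),(145,235,270,390))
p=get_state()["tcp_pos"]; print(proj("scene",[p[0],p[1],p[2]-13.5]),proj("scene",[532.3,-34.7,24]))
E
```

```text
time: 5.0
tcp_pos: [503.4, 216.8, 101.9]
eef_rot: [[1.0, 0.001, 0.007], [0.001, -1.0, 0.001], [0.007, -0.001, -1.0]]
force: [1.1, 0.9, -1.0]
width: 21.6
finger_force: 15.0
width: 21.7
finger_force: 15.0
width: 21.7
finger_force: 15.0
t 6.0 tcp [531.8 -33.8  97.7] shift cm [0.06 0.09 7.02] closing axis deg -89.9 turn 0.1 q6 1.3 tilt [-0.001  0.001]
[[334.90281776 178.20833726]] [[334.82955836 196.54300589]]
```

View pics/p2.png

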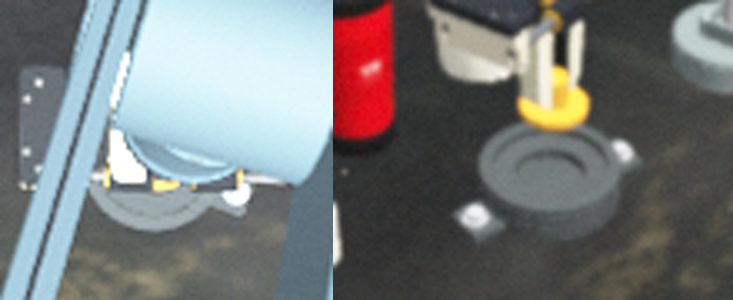

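```bash
cat >> h.py <<'E'
from scipy.ndimage import map_coordinates
from scipy.optimize import minimize
def edgefit(n,im,rings,p0,span=8):
    g=cv2.GaussianBlur(cv2.cvtColor(im,cv2.COLOR_BGR2GRAY).astype(np.float32),(0,0),1.0)
    G=np.hypot(cv2.Sobel(g,5,1,0),cv2.Sobel(g,5,0,1))
    def sc(p): 
        return -sum(map_coordinates(G,proj(n,ring(p[0],p[1],z,r,90))[:,::-1].T,order=1).mean() for r,z in rings)
    best=min((sc((p0[0]+i,p0[1]+j)),p0[0]+i,p0[1]+j) for i in range(-span,span+1) for j in range(-span,span+1))
    return np.round(minimize(sc,best[1:],method="Nelder-Mead").x,1),round(best[0],1)
E
python3 - <<'E'
from h import *
D=[(55,32),(44,32),(27,24)]
for n in("top","scene"):
    print(n,edgefit(n,cv2.imread(f"pics/{n}0.png"),D,(532,-35)))
    print(n,'cap',edgefit(n,cv2.imread(f"pics/{n}0.png"),[(48.5,37)],(502,-261)))
    print(n,'die only rim',edgefit(n,cv2.imread(f"pics/{n}0.png"),[(55,32)],(532,-35)))
im=cv2.imread("pics/p2_scene.png");M=yellow(im);M[:150]=0;M[190:]=0;M[:,:300]=0;M[:,380:]=0
ys,xs=np.nonzero(M);print("mask u",xs.min(),xs.max(),"vmax",ys.max())
# column-wise lower boundary vs model
cols=np.arange(xs.min()+1,xs.max());low=np.array([ys[xs==c].max()+.5 for c in cols])
def model(p,cols):
    h=proj("scene",np.r_[ring(*p,84.2,23,180),ring(*p,86.2,25,180)])
    H=cv2.convexHull(h.astype(np.float32))
    return np.array([max(h[np.abs(h[:,0]-c)<1,1]) if (np.abs(h[:,0]-c)<1).any() else 0 for c in cols])
f=lambda p:(np.array([(lambda h:[h[:,0].min()-(xs.min()-.5),h[:,0].max()-(xs.max()+.5),h[:,1].max()-(ys.max()+.5)])(proj("scene",np.r_[ring(*p,84.2,23,180),ring(*p,86.2,25,180),ring(*p,92.2,25,180)]))]).ravel())
r=least_squares(f,[532,-35],diff_step=1e-3);print("blank scene",r.x,r.fun)
E
```

```text
top (array([531.3, -35.5]), np.float32(-209.1))
top cap (array([ 501.5, -260.1]), np.float32(-336.9))
top die only rim (array([531.8, -34.2]), np.float32(-174.4))
scene (array([534.3, -37.8]), np.float32(-170.9))
scene cap (array([ 504.2, -264.5]), np.float32(-207.5))
scene die only rim (array([534.4, -37.3]), np.float32(-114.2))
mask u 325 346 vmax 183
blank scene [532.05039907 -36.08432695] [ 0.8610074  -0.86098829  0.04865146]
```

```bash
python3 -m crank '[[0.25,0.2,2,0],[0.25,0.2,4,0],[0.25,0.2,5,0],[0.25,0.2,5.6,0],[0.25,0.2,5.6,0]]' | tail -6
python3 -m crank '[[0,0,0,0],[0,0,0.2,0],[0,0,0.4,0],[0,0,0.6,0],[0,0,0.6,0]]' | grep -E "tcp|force"
python3 -m crank '[[0,0,0.1,0],[0,0,0.2,0],[0,0,0.3,0],[0,0,0.3,0],[0,0,0.3,0]]' | grep -E "tcp|force"
```

```text
time: 6.6
tcp_pos: [534.3, -36.1, 41.6]
eef_rot: [[1.0, 0.001, -0.001], [0.001, -1.0, 0.0], [-0.001, -0.0, -1.0]]
force: [-0.9, -0.4, -1.3]
width: 21.8
finger_force: 15.0
tcp_pos: [534.6, -36.7, 36.0]
force: [0.8, 0.7, -1.2]
finger_force: 15.0
tcp_pos: [534.8, -36.7, 33.1]
force: [-0.1, -0.1, -1.8]
finger_force: 15.0
```

```bash
python3 -m crank '[[0,0,0.1,0],[0,0,0.2,0],[0,0,0.3,0],[0,0,0.4,0],[0,0,0.4,0]]' | grep -E "tcp|force"
python3 -m crank '[[0,0,0.1,0],[0,0,0.15,0],[0,0,0.15,0]]' | grep -E "tcp|force"
```

```text
tcp_pos: [534.8, -36.6, 29.1]
force: [1.3, 2.3, 0.4]
finger_force: 15.0
tcp_pos: [534.8, -36.7, 27.7]
force: [1.0, 1.5, 0.3]
finger_force: 15.0
```

```bash
python3 -m crank '[[0,0,0.05,0],[0,0,0.05,0],[0,0,0.05,0]]' | grep -E "tcp|force"
python3 -m crank '[[0,0,0,0],[0,0,0,0],[0,0,0,0],[0,0,0,0]]' -0.25 | grep -E "tcp|force|width"
python3 -m crank '[[0,0,-1,0],[0,0,-3,0],[0,0,-6,0],[0,0,-10,0],[0,0,-14,0]]' | grep -E "tcp|force|width"
python3 -m crank '[[0,5,0,0],[0,10,0,0],[-1,15,0,0],[-2,20,0,0],[-3,22.6,0,0]]' 0 | grep -E "tcp|force|width"
python3 - <<'E'
from h import *
pair('p3',(160,240,290,450),(130,230,290,430),280)
go(502.8,-262.3,57.5,-90)
E
```

```text
tcp_pos: [534.9, -36.7, 27.4]
force: [0.4, 2.4, 4.5]
finger_force: 15.0
tcp_pos: [534.5, -36.9, 26.9]
force: [0.2, 0.2, -0.0]
width: 34.7
finger_force: 0.0
tcp_pos: [534.3, -36.7, 169.0]
force: [0.6, -0.4, 0.3]
width: 34.8
finger_force: 0.0
tcp_pos: [504.3, -266.5, 168.0]
force: [0.4, -0.1, 0.3]
width: 46.5
finger_force: 0.0
t 10.2 tcp [ 503.6 -266.9  167.7] shift cm [-0.08 -0.47 11.02] closing axis deg -90.2 turn -0.2 q6 0.89 tilt [-0.    -0.002]
```

View pics/p3.png

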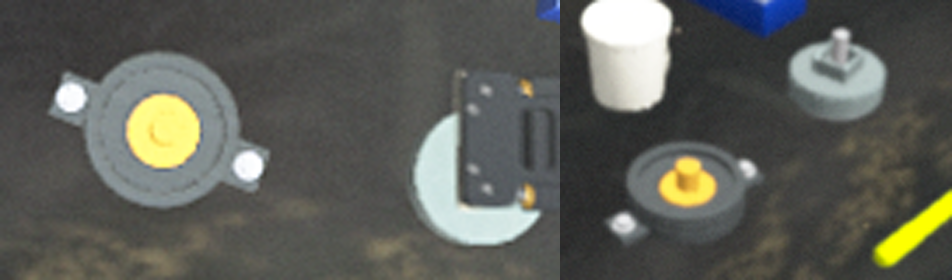

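```bash
python3 -m crank '[[0,-0.42,3,0],[0,-0.42,6,0],[0,-0.42,8.5,0],[0,-0.42,9.5,0],[0,-0.42,9.5,0]]' | grep -E "tcp|force|width"
python3 -m crank '[[0,0,0,0],[0,0,0.5,0],[0,0,1,0],[0,0,1.3,0],[0,0,1.3,0]]' | grep -E "tcp|force|width"
python3 -c "
from h import *
pair('p4',(180,230,390,470),(130,190,360,420),280);go(503.2,-262.7,58,-90)"
```

```text
tcp_pos: [504.3, -257.2, 71.3]
force: [0.0, 0.4, 0.2]
width: 46.3
finger_force: 0.0
tcp_pos: [504.6, -258.4, 58.8]
force: [-1.2, 0.1, 0.0]
width: 46.5
finger_force: 0.0
t 11.3 tcp [ 504.9 -258.6   59.2] shift cm [-0.17  0.41  0.12] closing axis deg -90.0 turn 0.0 q6 0.9 tilt [-0.  0.]
```

View pics/p4.png

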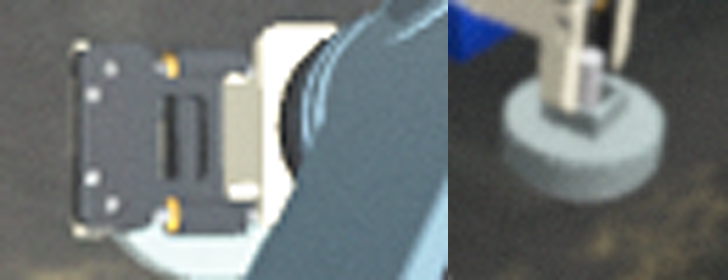

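```bash
python3 -m crank '[[-0.1,0.4,0,0],[-0.1,0.4,0.05,0],[-0.1,0.4,0.05,0],[-0.1,0.4,0.05,0]]' | grep -E "tcp|force|width"
python3 -m crank '[[0,0,0,0],[0,0,0,0],[0,0,0,0],[0,0,0,0],[0,0,0,0]]' -1 45 | grep -E "tcp|force|width"
python3 -m crank '[[0,0,0,0],[0,0,0,0],[0,0,0,0],[0,0,0,0]]' | grep -E "tcp|force|width"
```

```text
tcp_pos: [503.9, -262.6, 58.7]
force: [-0.1, -0.2, -0.9]
width: 46.3
finger_force: 0.0
tcp_pos: [503.8, -261.8, 58.6]
force: [0.6, 3.2, 0.0]
width: 14.8
finger_force: 45.0
tcp_pos: [503.8, -262.1, 58.6]
force: [1.1, 4.5, 0.9]
width: 14.8
finger_force: 45.0
```

```bash
python3 -m crank '[[0,0,-0.5,0],[0,0,-1.5,0],[0,0,-3.5,0],[0,0,-6,0],[0,0,-9,0]]' | grep -E "tcp|force|width"
python3 -m crank '[[0,-3,0,0],[0,-7,0,0],[1,-11,0,0],[2,-15,0,0],[3,-18.5,0,0]]' | grep -E "tcp|force|width"
python3 -m crank '[[0,-2,0,0],[0,-3.5,0,0],[0,-4.1,0,0],[0,-4.1,0,0],[0,-4.1,0,0]]' | grep -E "tcp|force|width"
python3 -m crank '[[0,0,1,0],[0,0,2,0],[0,0,2.5,0],[0,0,2.5,0],[0,0,2.5,0]]' | grep -E "tcp|force|width"
python3 - <<'E'
from h import *
go(533.5,-36.3,82.6,-90)
pair('p5',(150,240,290,390),(125,225,290,390),300)
E
```

```text
tcp_pos: [503.0, -262.6, 148.9]
force: [-0.3, -0.8, -5.8]
width: 14.9
finger_force: 45.0
tcp_pos: [533.7, -76.2, 149.1]
force: [-0.3, 0.1, -6.0]
width: 15.1
finger_force: 45.0
tcp_pos: [533.8, -37.6, 148.7]
force: [0.4, -0.1, -5.7]
width: 14.6
finger_force: 45.0
tcp_pos: [533.6, -36.7, 123.3]
force: [0.4, -0.4, -5.4]
width: 14.8
finger_force: 45.0
t 14.6 tcp [533.6 -36.7 123.3] shift cm [-0.01 -0.03  4.07] closing axis deg -90.0 turn 0.0 q6 1.29 tilt [-0.001  0.   ]
```

View pics/p5.png

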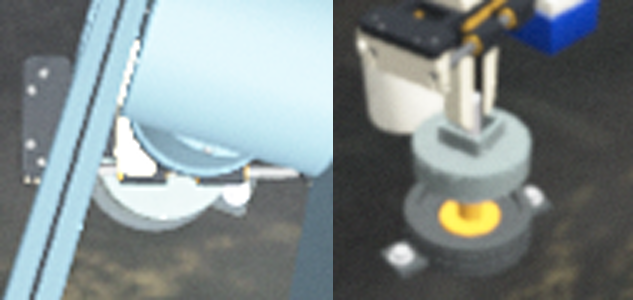

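```bash
python3 - <<'E'
from h import *
im=cv2.imread("pics/p5_scene.png")
print("cap",edgefit("scene",im,[(48.5,101.7)],(535,-38)),edgefit("scene",im,[(48.5,74.7)],(535,-38)),edgefit("scene",im,[(48.5,101.7),(48.5,74.7)],(535,-38)))
print("die",edgefit("scene",im,[(55,32)],(534,-37)),edgefit("scene",cv2.imread("pics/p3_scene.png"),[(55,32),(44,32)],(534,-37)))
# held stem: compare calibration at the pick: cap at rest vs tcp
print("cap0",edgefit("scene",cv2.imread("pics/p4_scene.png"),[(48.5,37)],(503,-263)),edgefit("scene",cv2.imread("pics/scene0.png"),[(48.5,37),(48.5,10)],(503,-263)))
E
```

```text
cap (array([533.9, -39.4]), np.float32(-193.2)) (array([534.3, -40.2]), np.float32(-117.1)) (array([534. , -39.5]), np.float32(-310.2))
die (array([533.6, -36.1]), np.float32(-109.1)) (array([534.9, -50.3]), np.float32(-174.2))
cap0 (array([ 503.9, -264. ]), np.float32(-203.1)) (array([ 503.8, -264.3]), np.float32(-312.0))
```

```bash
python3 -m crank '[[0,-0.05,1,0],[0,-0.05,2,0],[0,-0.05,2.8,0],[0,-0.05,2.8,0],[0,-0.05,2.8,0]]' | grep -E "tcp|force"
python3 -m crank '[[0,0,0.1,0],[0,0,0.2,0],[0,0,0.3,0],[0,0,0.4,0],[0,0,0.4,0]]' | grep -E "tcp|force"
python3 -m crank '[[0,0,0.1,0],[0,0,0.2,0],[0,0,0.2,0]]' | grep -E "tcp|force|ft"
```

```text
tcp_pos: [533.5, -36.0, 95.2]
force: [-0.8, -0.4, -5.8]
finger_force: 45.0
tcp_pos: [533.7, -36.0, 91.6]
force: [-0.3, -0.1, -5.7]
finger_force: 45.0
tcp_pos: [533.6, -36.0, 89.5]
force: [-0.5, -0.3, -5.3]
finger_force: 45.0
```

```bash
python3 -m crank '[[0,0,0.1,0],[0,0,0.2,0],[0,0,0.2,0]]' | grep -E "tcp|force"
python3 -m crank '[[0,0,0.1,0],[0,0,0.2,0],[0,0,0.3,0],[0,0,0.3,0]]' | grep -E "tcp|force"
```

```text
tcp_pos: [533.6, -36.0, 87.5]
force: [-0.0, 1.3, -6.3]
finger_force: 45.0
tcp_pos: [533.6, -36.0, 84.5]
force: [-0.8, 0.2, -6.2]
finger_force: 45.0
```

In the rim; lowering on to the seat.

```bash
python3 -m crank '[[0,0,0.1,0],[0,0,0.2,0],[0,0,0.2,0],[0,0,0.2,0]]' | grep -E "tcp|force"
python3 -m crank '[[0,0,0.05,0],[0,0,0.1,0],[0,0,0.1,0],[0,0,0.1,0]]' | grep -E "tcp|force"
```

```text
tcp_pos: [533.8, -36.0, 82.7]
force: [-0.3, 1.5, -5.2]
finger_force: 45.0
tcp_pos: [534.0, -36.0, 82.5]
force: [-3.1, 1.4, 6.1]
finger_force: 45.0
```

```bash
python3 -m crank '[[0,0,0,0],[0,0,0,0],[0,0,0,0],[0,0,0,0]]' 0 | grep -E "tcp|force|width"
python3 -m crank '[[0,0,-1,0],[0,0,-2.5,0],[0,0,-4.5,0],[0,0,-7,0],[0,0,-9,0]]' | grep -E "tcp|force|width"
python3 -m crank '[[0,5,0,0],[0,10,0,0],[0,15,0,0],[0,20,0,0],[0,24,0,0]]' 0.4 | grep -E "tcp|force|width"
python3 - <<'E'
from h import *
pair('p6',(160,235,295,385),(130,230,290,390),300)
for n in("top","scene"):
    im=cv2.imread(f"pics/p6_{n}.png");print(n,edgefit(n,im,[(48.5,61)],(534,-37)),"die",edgefit(n,im,[(55,32)],(534,-37)))
go(533.9,-36,110,-90)
E
```

```text
tcp_pos: [533.9, -36.2, 81.6]
force: [-0.6, 0.1, -0.0]
width: 42.4
finger_force: 0.0
tcp_pos: [534.1, -36.1, 173.7]
force: [0.1, -0.6, -0.6]
width: 46.4
finger_force: 0.0
tcp_pos: [533.7, -279.0, 172.5]
force: [1.1, 0.3, 0.0]
width: 65.0
finger_force: 0.0
top (array([531.7, -36.7]), np.float32(-265.3)) die (array([531.8, -34. ]), np.float32(-240.2))
scene (array([534.3, -39. ]), np.float32(-224.8)) die (array([534.8, -38. ]), np.float32(-107.6))
t 19.0 tcp [ 533.6 -281.7  172.1] shift cm [ -0.09 -24.59   6.14] closing axis deg -90.3 turn -0.3 q6 0.91 tilt [ 0.001 -0.003]
```

View pics/p6.png

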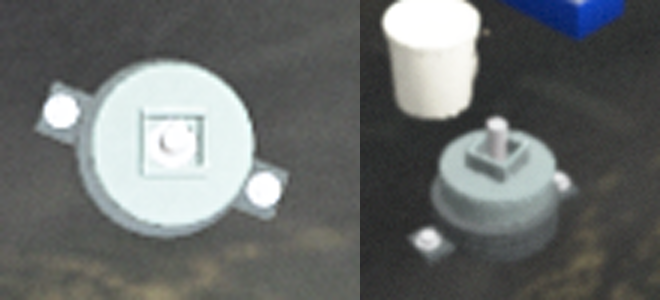

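```bash
python3 -m crank '[[0,-5,0,0],[0,-10,0,0],[0,-15,0,0],[0,-20,0,0],[0,-24,0,0]]' 0.4 | grep -E "tcp"
python3 -m crank '[[0,0,1,0],[0,0,3,0],[0,0,5,0],[0,0,5,0],[0,0,5,0]]' | grep -E "tcp|force|width"
python3 -c "
from h import *
go(533.3,-37.2,63.5,-90)"
```

```text
tcp_pos: [533.0, -32.7, 172.4]
tcp_pos: [533.6, -36.3, 121.9]
force: [0.6, 1.2, -0.0]
width: 65.1
finger_force: 0.0
t 20.0 tcp [533.6 -36.3 121.9] shift cm [-0.03  0.09  5.84] closing axis deg -90.0 turn 0.0 q6 1.29 tilt [-0.001  0.   ]
```

```bash
python3 -m crank '[[0,0.1,1.5,0],[0,0.1,3,0],[0,0.1,4.5,0],[0,0.1,5.5,0],[0,0.1,5.5,0]]' | grep -E "tcp|force|width"
python3 -m crank '[[0,0,0.1,0],[0,0,0.25,0],[0,0,0.25,0]]' | grep -E "tcp|force|width"
python3 -m crank '[[0,0,0,0],[0,0,0,0],[0,0,0,0],[0,0,0,0],[0,0,0,0]]' -1 15 | grep -E "tcp|force|width"
python3 -m crank '[[0,0,0,0],[0,0,0,0],[0,0,0,0]]' - 40 | grep -E "tcp|force|width"
```

```text
tcp_pos: [533.4, -37.2, 66.2]
force: [0.8, 0.4, 0.3]
width: 64.9
finger_force: 0.0
tcp_pos: [534.1, -37.1, 64.7]
force: [-0.1, -0.9, 0.1]
width: 65.2
finger_force: 0.0
tcp_pos: [533.7, -37.0, 64.2]
force: [-0.4, 0.7, 0.8]
width: 39.6
finger_force: 15.0
tcp_pos: [533.7, -37.0, 64.2]
force: [-0.6, 1.1, 1.8]
width: 39.5
finger_force: 40.0
```

Collar gripped (39.5 mm). Lifting slowly.

```bash
python3 -m crank '[[0,0,-0.2,0],[0,0,-0.5,0],[0,0,-0.8,0],[0,0,-1.2,0],[0,0,-1.5,0]]' | grep -E "tcp|force|width"
python3 -m crank '[[0,0,-0.8,0],[0,0,-1.6,0],[0,0,-2.4,0],[0,0,-3.2,0],[0,0,-4,0]]' | grep -E "tcp|force|width"
python3 -m crank '[[0,0,-1,0],[0,0,-2,0],[0,0,-3,0],[0,0,-4,0],[0,0,-5,0]]' | grep -E "tcp|force|width"
python3 -m crank '[[0,0,-1.5,0],[0,0,-3,0],[0,0,-4,0],[0,0,-4,0],[0,0,-4,0]]' | grep -E "tcp|force|width"
python3 -m crank '[[0,0,0,0],[0,0,0,0],[0,0,0,0]]' | grep -E "tcp|rot|force|width"
python3 -c "
from h import *
pair('p7',(130,240,280,390),(60,230,270,410),380)"
```

```text
tcp_pos: [533.8, -37.1, 79.5]
force: [0.2, 0.5, -2.5]
width: 39.7
finger_force: 40.0
tcp_pos: [533.8, -37.1, 120.1]
force: [0.2, 1.3, -2.8]
width: 39.6
finger_force: 40.0
tcp_pos: [533.7, -37.0, 170.1]
force: [-0.0, 0.4, -1.7]
width: 39.6
finger_force: 40.0
tcp_pos: [533.6, -37.0, 209.0]
force: [-0.5, -0.6, -2.6]
width: 39.7
finger_force: 40.0
tcp_pos: [533.4, -36.9, 208.5]
eef_rot: [[1.0, 0.001, -0.001], [0.001, -1.0, 0.0], [-0.001, -0.0, -1.0]]
force: [0.8, 0.6, -2.3]
width: 39.4
finger_force: 40.0
```

View pics/p7.png

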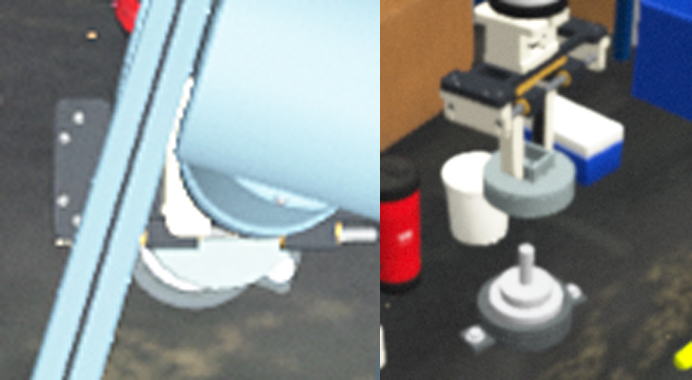

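The picture shows the outer lid held level above the seated inner lid: its skirt is about 74 mm above the stem top, and the stem stands upright in the die.

```bash
python3 -c "
from plant import *
print(job_done())"
```

```text
the job is handed in; nothing more can be done
None
```

The job is handed in: the fitting blank is in the die, the inner lid is fully home over it, and the arm is holding the outer lid level, about 74 mm above the stem top, after roughly 23 s of robot time; one viewed picture was 952 px wide, over your 800 px limit.

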